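Restock the table caddy for dinner service

TASK

Restock the oak table caddy for dinner: stand the wooden pepper mill and the ochre mustard bottle in its back row, along the high back wall, and the red screw-capped chilli jar and the steel shaker in its low front row, one piece to a compartment, each upright on the caddy's floor. The pale mayonnaise bottle has to go back to the fridge and the wide red lidded sauce pot is kitchen stock, so leave both, and the glasses, where they are. Set the pieces down, do not drop them.

Things in the scene. Friction and masses are not known exactly. Their poses are not given: they have to be found in the camera images.
- caddy: loose open oak caddy, 1.3 kg, 182 (x) by 192 mm (y), handles to y +-116; origin: centre of underside, +x to the back wall (78 mm high); front wall 50, cheeks 50 rising to 76 at the back, dividers 46 high, all 8 thick; floor 8 thick. Compartment centres: front row (-0.041, +-0.046), 84 x 84 mm; back row (0.046, +-0.046), 74 (x) x 84 mm
- pepper_mill: dark brown turned wooden pepper mill, 56 mm across the foot, 217 mm high, 0.33 kg; 47 mm across its upper bulb, 135 to 175 mm above the foot, a good place to grip; the head does not turn. Stands upright; origin at the centre of its underside, z up along its axis; round, so its yaw has no meaning. 
- mustard_bottle: ochre (dark yellow-brown) squeeze bottle with a pointed nozzle, 50 mm across, 158 mm high, 0.22 kg; the body reaches to 105 mm above its underside, then a 38 mm cap to 122 mm, then a 16 mm nozzle; rigid; shorter than the pale one. Stands upright; origin at the centre of its underside, z up along its axis; round, so its yaw has no meaning. 
- chilli_jar: red spice jar with a pale steel screw cap, 58 mm across, 94 mm high, 0.19 kg; straight body to 78 mm, cap 52 mm across above it, fixed. Stands upright; origin at the centre of its underside, z up along its axis; round, so its yaw has no meaning. 
- steel_shaker: pale, almost white steel shaker with a perforated domed top, 64 mm across the foot, 68 mm from 70 to 98 mm above it, 104 mm high, 0.21 kg. Stands upright; origin at the centre of its underside, z up along its axis; round, so its yaw has no meaning. 
- mayo_bottle: look-alike, to be left: pale cream squeeze bottle with a pointed nozzle, 48 mm across, 206 mm high, loose. Stands upright; origin at the centre of its underside, z up along its axis; round, so its yaw has no meaning. 
- sauce_pot: look-alike, to be left: red-brown tapered sauce pot with a flat cream press lid, 84 mm across the lid, 122 mm high, loose. Stands upright; origin at the centre of its underside, z up along its axis; round, so its yaw has no meaning. 
- wine_glass_a: clear wine glass, to be left, 80 mm across, 201 mm high, loose, at the far left. Stands upright; origin at the centre of its underside, z up along its axis; round, so its yaw has no meaning. 
- wine_glass_b: clear wine glass, to be left, 80 mm across, 201 mm high, loose, at the far right. Stands upright; origin at the centre of its underside, z up along its axis; round, so its yaw has no meaning. 
- tumbler: clear water tumbler, to be left, 81 mm across, 92 mm high, loose, at the far middle. Stands upright; origin at the centre of its underside, z up along its axis; round, so its yaw has no meaning. 
Mind the look-alikes: they are no part of the job. What is shaped like the pepper_mill but purple is not meant.

How it is judged:
By the outcome, as a careful person would: the job done as asked, in the order asked, and still so for the second after the job is handed in, with the robot touching nothing.
It also fails if it takes over 104 s, if anything falls off the work surface, if the arm or the gripper's body presses on something with over 40 N, if the wrist force passes 120 N, or if a joint passes its speed limit or range.

ROBOT

A 7-joint arm with a two-finger parallel gripper is mounted at the origin on the work surface; the furniture and walls round the work are solid. World frame = base frame: x ahead of the robot, y to its left, z up, the work surface at z = 0. Lengths are in m, angles in rad, forces in N, time in s.
With the tool pointing down it reaches from about 0.4 to 0.85 m from the base axis. Payload 4.4 kg.
Tool frame: the origin (TCP) lies midway between the tips of the shut fingers; the grasp point (between the pads) lies 19 mm behind it; z points along the fingers, y is the line along which they close (so a half turn about z gives the same grasp; the last joint's range is limited). The gripper opens to 94 mm and grips with 3 to 60 N. Pads are 16 mm wide; open, the fingers measure 119 mm over their backs; the gripper's body (75 mm by 177 mm) begins 78 mm behind the grasp point.
Start: joints at [1.202, 0.628, 0.038, 1.517, -0.027, 0.996, -0.02], TCP at [0.194, -0.62, 0.205] pointing down, gripper open.
Joint ranges: [-3.06, 3.06], [-0.37, 2.12], [-1.25, 1.32], [0.18, 2.47], [-1.1, 4.24], [0.23, 1.98], [-2.94, 2.94]. Speed limits (rad/s): [2.57, 2.57, 3.14, 3.14, 3.14, 3.14, 3.14].

INTERFACE

Orientations are given as a unit quaternion [w, x, y, z].
In Python, from bench import ctrl, cams, finish_job gives the robot as it stands.
- The arm moves only by the tool drive_tool, never from a script. Its argument "commands" is a list of rows, each a list of 7 numbers: the finger opening in cm, from 0 to 9.4, then the shift along the tool's x, y, z in cm, then the turn, a rotation vector about the tool's x, y, z in rad. A call has 1 to 5 rows; each row is the pose to reach, as a shift and turn from the pose commanded when the call began, along the tool's axes at that moment; what a row does not reach only later rows make up. A row lasts 1/12 s, in which the tool goes at most 41.7 mm and 7.16 degrees, less where a joint would pass 70% of its speed; a pose out of reach is approached as far as the arm can. A call with a gripper value outside its range is refused whole. The fingers move at their own pace and stop on an object; "force" is the grip in N (left out, the last holds). Time passes only in rows, so rows that repeat a pose let the fingers close. It gives the time, the measured TCP pose, the force, the opening and the grip force at its end, in the units of the state.
- ctrl.get_state(): the state, without advancing time (a new reading comes with each control period).
- cams.camera(name): name is "scene" or "top" or "wrist"; returns a dict with "img" (420x560x3 uint8, red, green, blue), "range_z" (420x560 float32, m along the optical axis (not along the pixel's ray), 0 where there is no reading), "fovy" (degrees; the focal length in pixels is half the picture's height over the tangent of half this angle, whatever the lens; pixels are square), "cx", "cy" (the principal point, pixels), "world_to_cam" (4x4, takes a point from world to camera coordinates). Camera axes: x right, y up, looking along -z (the intrinsics and any distortion apply to the point x, -y, -z); pixel columns grow to the right and rows downward; lengths in m; the calibration is good to about 2 mm. The wrist camera is an equidistant fisheye: a pixel r from the principal point sees the ray r / f radians off the axis. A picture is of the moment at which its call begins.
- finish_job(): hands the job in; it is judged then, once.
The state is a dict: "time": time; "joint_pos": joint angles; "joint_vel": joint speeds; "joint_efforts": joint torques, N m; "tool_pos": TCP position; "orientation": TCP orientation; "force": force on the tool from outside, world axes, zero at the start; "torque": the same for the moment, N m; "grip_width": opening from 0.0 (shut) to 1.0 (fully open); "grasp_force": force on a finger pad.
Only numpy, scipy, OpenCV 4.12 (cv2) and the standard library are available. Lean on these libraries where they do the work, as an engineer would, in place of code of your own. Each camera call takes 0.05 s, during which the arm holds its last target. There are 200 camera calls.

## Working session

There is one attempt and no reset: what is moved stays moved. The work goes in short steps, Python scripts to look and compute and a tool call to move; the robot and the scene stay as the last step left them, time stands still between calls to the robot, and variables do not carry over. Pictures are saved under pics/ and viewed, at most 14 in all, crops included, and the job is handed in when it is done.

Besides the shell and the picture viewer there is one more tool, called as a command line: name --pt "numbers of a row" for each row, then --argument value for the rest. drive_tool: Moves the arm, as the interface text tells. Its arguments: {"type":"object","properties":{"commands":{"type":"array"},"force":{"type":"number"}},"required":["commands"]}

```bash
ls; mkdir -p pics; cat > h.py <<'E'
import numpy as np, cv2
from bench import ctrl, cams, finish_job
def snap(n):
    c=cams.camera(n); return c
def f(c): return c["img"].shape[0]/2/np.tan(np.radians(c["fovy"])/2)
def cloud(c):
    # world point per pixel from range (pinhole)
    h,w=c["range_z"].shape; F=f(c); z=c["range_z"]
    u,v=np.meshgrid(np.arange(w),np.arange(h))
    P=np.stack([(u-c["cx"])/F*z,-(v-c["cy"])/F*z,-z,np.ones_like(z)],-1)
    return (P@np.linalg.inv(c["world_to_cam"]).T)[...,:3]
def ray(c,u,v,h):
    F=f(c); T=np.linalg.inv(c["world_to_cam"])
    d=T[:3,:3]@np.array([(u-c["cx"])/F,-(v-c["cy"])/F,-1]); o=T[:3,3]
    return o+d*(h-o[2])/d[2]
def save(n,img): cv2.imwrite("pics/"+n,img[...,::-1])
E
python3 - <<'E'
from h import *
import pickle
D={}
for n in("scene","top"):
    c=snap(n); D[n]=c; save(n+"0.png",c["img"]); print(n,c["fovy"],c["cx"],c["cy"],np.linalg.inv(c["world_to_cam"]).round(3)[:3].tolist())
pickle.dump(D,open("d0.pkl","wb"))
print(ctrl.get_state())
E
```

```text
pics
scene 54.51005205250923 272.4042434456064 205.60115124254645 [[-0.716, 0.522, -0.464, 0.103], [-0.698, -0.528, 0.483, 0.47], [0.007, 0.67, 0.742, 0.756]]
top 50.8646172724561 276.5179740873753 208.06448239203485 [[0.002, 0.99, -0.142, 0.433], [-1.0, 0.005, 0.025, 0.01], [0.025, 0.142, 0.99, 1.025]]
{'time': 0.1, 'joint_pos': array([ 1.2021796 ,  0.62923238,  0.03846608,  1.51825404, -0.02699863,
        0.99630168, -0.01997725]), 'joint_vel': array([-0.00079357, -0.0004731 ,  0.00015167, -0.00185644,  0.00082885,
       -0.00117891,  0.00010691]), 'joint_efforts': array([ 1.86535239e-03, -5.50793231e+01,  1.14673980e+00, -1.87119037e+01,
       -5.22965658e-02,  1.92588283e-02,  2.39151478e-05]), 'tool_pos': array([ 0.19367596, -0.61985303,  0.20466471]), 'orientation': array([-8.26547946e-04,  9.88558792e-01,  1.50833725e-01, -1.40812735e-04]), 'force': array([ 0.28685412, -0.31379042,  0.58281797]), 'torque': array([ 0.02113138, -0.00757779, -0.01987732]), 'grasp_force': 0.0, 'grip_width': 1.0015527563615683}
```

View pics/scene0.png

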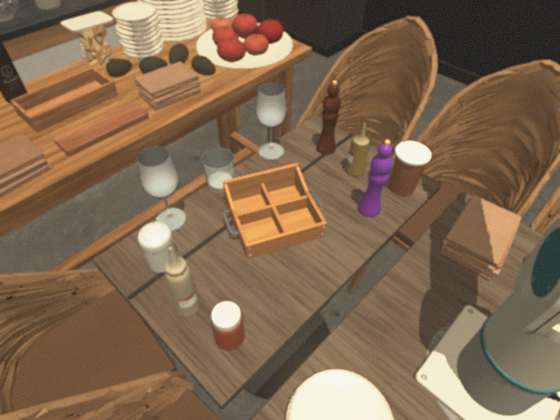

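View pics/top0.png

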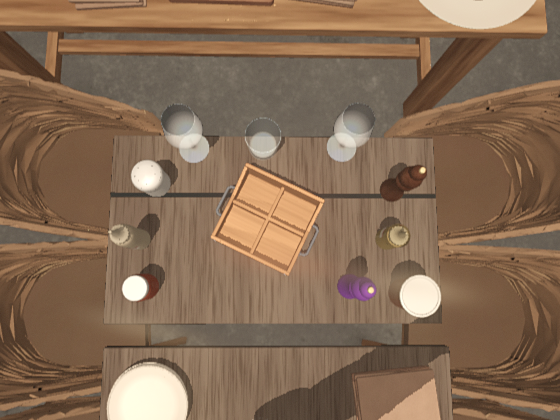

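Scene view: brown mill (330,118), purple decoy (377,180), ochre bottle (358,150), pale bottle (180,285), red jar with a pale cap (228,325), wide red pot (410,168), shaker (155,247).
The top view shows the same pieces at mill (402,183), purple (355,288), ochre (395,237), pale bottle (130,236), jar (138,287), pot (420,296), shaker (150,177), and the caddy centred near (268,218). Next I measure positions.

```bash
cat > m.py <<'E'
from h import *
import pickle
D=pickle.load(open("d0.pkl","rb"))
P=[cloud(D[n])[D[n]["range_z"]>0] for n in("scene","top")]; A=np.vstack(P)
W=cloud(D["top"])
print("table z",np.median(W[300:315,200:330,2]))
Z=np.vstack(P); Z=Z[(Z[:,2]>.02)&(Z[:,2]<.25)&(Z[:,0]>.25)&(Z[:,0]<.75)&(abs(Z[:,1])<.5)]
# height map clustering
g=np.zeros((250,500),np.uint8); ix=((Z[:,0]-.25)/.002).astype(int); iy=((Z[:,1]+.5)/.002).astype(int); g[ix,iy]=255
g=cv2.morphologyEx(g,cv2.MORPH_CLOSE,np.ones((5,5)))
n,l,s,c=cv2.connectedComponentsWithStats(g)
for i in range(1,n):
    if s[i,4]<60: continue
    q=Z[l[ix,iy]==i]; print(i,len(q),"x",q[:,0].min().round(3),q[:,0].max().round(3),"y",q[:,1].min().round(3),q[:,1].max().round(3),"ztop",np.percentile(q[:,2],99.5).round(3))
hm=np.zeros((250,500)); np.maximum.at(hm,(ix,iy),Z[:,2])
v=cv2.applyColorMap((hm/.25*255).astype(np.uint8),cv2.COLORMAP_JET); v[hm==0]=0
v=cv2.resize(v[::-1,::-1],(800,400),interpolation=cv2.INTER_NEAREST); cv2.imwrite("pics/hm.png",v)
E
python3 m.py
python3 - <<'E'
import cv2,numpy as np
a=cv2.imread("pics/scene0.png")
b=cv2.resize(a[70:220,290:440],(400,400)); c=cv2.resize(a[215:365,120:270],(400,400))
cv2.imwrite("pics/crop0.png",np.hstack([b,c]))
E
```

```text
table z -0.0003581216131497422
1 3102 x 0.339 0.424 y -0.345 -0.258 ztop 0.125
2 2023 x 0.366 0.427 y 0.251 0.31 ztop 0.098
3 1955 x 0.372 0.425 y -0.198 -0.152 ztop 0.216
4 6579 x 0.421 0.669 y -0.117 0.133 ztop 0.08
5 2119 x 0.477 0.528 y 0.274 0.322 ztop 0.204
6 1380 x 0.479 0.533 y -0.295 -0.241 ztop 0.157
7 1857 x 0.594 0.647 y -0.306 -0.257 ztop 0.216
8 2219 x 0.6 0.67 y 0.232 0.301 ztop 0.106
9 2562 x 0.679 0.75 y 0.142 0.222 ztop 0.201
10 2075 x 0.685 0.75 y -0.209 -0.128 ztop 0.202
11 1079 x 0.684 0.75 y -0.022 0.059 ztop 0.093
```

View pics/hm.png

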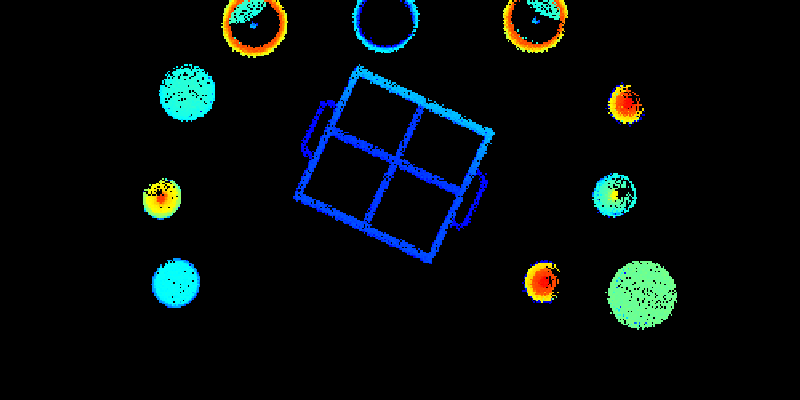

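View pics/crop0.png

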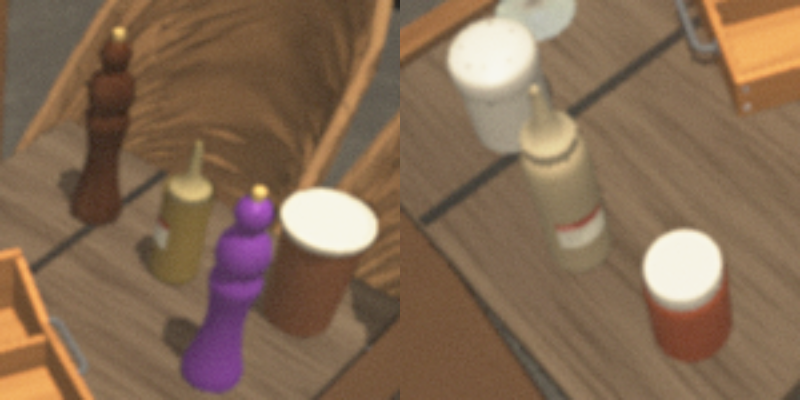

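Crop check: left panel shows the brown mill, the ochre short bottle (measured 157 mm), the purple decoy and the wide pot. The right panel shows the shaker, the pale tall bottle (204 mm) and the red capped jar. The height map puts the caddy's high back wall on the far side (360,70)–(490,130). I'll fit circles and the caddy pose.

```bash
cat > m2.py <<'E'
from h import *
import pickle,sys
from scipy.optimize import least_squares
def fits(D):
    for n in D: 
        pass
    A=np.vstack([cloud(D[n])[D[n]["range_z"]>0] for n in D])
    return A
def circ(A,x,y,z0,z1,r=None):
    q=A[(np.hypot(A[:,0]-x,A[:,1]-y)<.05)&(A[:,2]>z0)&(A[:,2]<z1)][:,:2]
    s=least_squares(lambda p:np.hypot(q[:,0]-p[0],q[:,1]-p[1])-(r or p[2]),[x,y,.03],loss="soft_l1",f_scale=.001)
    return s.x.round(4),len(q)
def caddy(A,zlo=.04):
    q=A[(A[:,2]>zlo)&(A[:,2]<.085)&(np.hypot(A[:,0]-.547,A[:,1])<.14)]
    (c,s,a)=cv2.minAreaRect((q[:,:2]*1000).astype(np.float32))
    return np.array(c)/1000,s,a,q
if __name__=="__main__":
    D=pickle.load(open("d0.pkl","rb")); A=fits(D)
    for nm,x,y,z0,z1,r in[("mill bulb",.62,-.281,.14,.17,.0235),("mill foot",.62,-.281,.005,.02,.028),("mustard",.506,-.268,.02,.1,.025),("chilli",.397,.28,.01,.075,.029),("shaker",.635,.267,.072,.096,.034),("shaker",.635,.267,.01,.05,None)]:
        print(nm,circ(A,x,y,z0,z1,r),circ(A,x,y,z0,z1)[0])
    for z in(.04,.052,): print(caddy(A,z)[:3])
    c,s,a,q=caddy(A,.04)
    # wall-top profile in the caddy frame
    t=np.radians(-25)
    for cand in (a,a-90):
        if abs(cand+25)<15: t=np.radians(cand)
    R=np.array([[np.cos(t),-np.sin(t)],[np.sin(t),np.cos(t)]]); l=(q[:,:2]-c)@R
    print("yaw",np.degrees(t))
    for lo in np.arange(-.09,.09,.02):
        m=(l[:,0]>lo)&(l[:,0]<lo+.02)&(abs(l[:,1])>.088)
        print(round(lo,2),np.percentile(q[m,2],98).round(3) if m.any() else None,end="; ")
    for nm,px,py in(("BL",.046,.046),("BR",.046,-.046),("FL",-.041,.046),("FR",-.041,-.046)): print(nm,(c+R@[px,py]).round(4))
E
python3 m2.py
```

```text
mill bulb (array([ 0.6235, -0.2884,  0.03  ]), 434) [ 0.6211 -0.2846  0.0198]
mill foot (array([ 0.6229, -0.2871,  0.03  ]), 180) [ 0.6222 -0.2859  0.0269]
mustard (array([ 0.5069, -0.2693,  0.03  ]), 804) [ 0.5067 -0.2688  0.0245]
chilli (array([0.3969, 0.2808, 0.03  ]), 803) [0.3969 0.2808 0.029 ]
shaker (array([0.6356, 0.2663, 0.03  ]), 428) [0.6351 0.2662 0.0335]
shaker (array([0.6353, 0.2665, 0.0321]), 357) [0.6353 0.2665 0.0321]
(array([0.55861127, 0.00090843]), (193.14138793945312, 217.77072143554688), 64.34964752197266)
(array([0.5597691 , 0.00156372]), (193.0653839111328, 213.62355041503906), 63.224205017089844)
yaw -25.650352478027344
-0.09 0.053; -0.07 0.053; -0.05 0.053; -0.03 0.052; -0.01 0.056; 0.01 0.063; 0.03 0.069; 0.05 0.077; 0.07 0.079; BL [0.62   0.0225]
BR [ 0.5802 -0.0605]
FL [0.5416 0.0601]
FR [ 0.5017 -0.0228]
```

```bash
cat > cad.py <<'E'
from m2 import *
def pose(A,t0=-25.65):
    q=A[(A[:,2]>.043)&(A[:,2]<.085)&(np.hypot(A[:,0]-.545,A[:,1]-.006)<.145)]
    b=((q[:,:2]-[.35,-.2])/.002).astype(int); H=np.zeros((200,200)); np.add.at(H,(b[:,0],b[:,1]),1)
    l,k=0,[]
    q=q[(cv2.filter2D(H,-1,np.ones((3,3)))[b[:,0],b[:,1]]>6)]
    t=np.radians(t0); c=np.array([.545,.006])
    for it in range(6):
        R=np.array([[np.cos(t),-np.sin(t)],[np.sin(t),np.cos(t)]]); l=(q[:,:2]-c)@R
        # wall centrelines: lines along y at x=-.087,.0025?,.087 ; along x at y=+-.092, 0
        def band(ax,v,lim): 
            m=(abs(l[:,ax]-v)<(.012 if it<3 else .007))&(abs(l[:,1-ax])<lim); return m
        dx=[];sl=[];dy=[]
        for v in(-.087,.087):
            m=band(0,v,.08); p=np.polyfit(l[m,1],l[m,0]-v,1); dx.append(p[1]); sl.append(-p[0])
        for v in(-.092,.092):
            m=band(1,v,.075); p=np.polyfit(l[m,0],l[m,1]-v,1); dy.append(p[1]); sl.append(p[0])
        c=c+R@[np.mean(dx),np.mean(dy)]; t+=np.mean(sl)
    return c,np.degrees(t),np.round([dx,dy],4),np.round(sl,4)
if __name__=="__main__":
    D=pickle.load(open("d0.pkl","rb"))
    for k in(["scene"],["top"],["scene","top"]):
        A=fits({n:D[n] for n in k}); c,t,e,s=pose(A); print(k,c.round(4),t.round(2),e.tolist(),s)
    t=np.radians(t); R=np.array([[np.cos(t),-np.sin(t)],[np.sin(t),np.cos(t)]])
    for nm,px,py in(("BL",.046,.046),("BR",.046,-.046),("FL",-.041,.046),("FR",-.041,-.046)): print(nm,(c+R@[px,py]).round(4))
    s=ctrl.get_state(); from scipy.spatial.transform import Rotation as Ro
    w,x,y,z=s["orientation"]; print(Ro.from_quat([x,y,z,w]).as_matrix().round(3))
    for n in("scene","top"): print(n,circ(fits({n:D[n]}),.62,-.284,.005,.02),circ(fits({n:D[n]}),.62,-.284,.14,.17))
E
python3 cad.py
```

```text
['scene'] [0.5427 0.0108] -25.59 [[0.0006, -0.0006], [0.0006, -0.0006]] [-0.0056 -0.0029  0.0024  0.0061]
['top'] [0.545  0.0075] -25.75 [[0.0013, -0.0013], [0.0008, -0.0008]] [ 0.0006  0.0014  0.0053 -0.0073]
['scene', 'top'] [0.5437 0.0089] -25.67 [[0.0011, -0.0011], [0.0007, -0.0007]] [-0.0018 -0.0002  0.0027 -0.0007]
BL [0.6051 0.0304]
BR [ 0.5652 -0.0525]
FL [0.5267 0.0681]
FR [ 0.4868 -0.0148]
[[ 0.954  0.298 -0.001]
 [ 0.298 -0.954  0.002]
 [-0.    -0.002 -1.   ]]
scene (array([ 0.621 , -0.2856,  0.0266]), 95) (array([ 0.6199, -0.2846,  0.0202]), 207)
top (array([ 0.6231, -0.2861,  0.0269]), 84) (array([ 0.6223, -0.285 ,  0.0196]), 227)
```

```bash
python3 - <<'E'
from m2 import *
D=pickle.load(open("d0.pkl","rb")); A=fits(D)
for x in np.arange(-.1,1,.1):
    r=[]
    for y in np.arange(-.7,.7,.1):
        m=(abs(A[:,0]-x-.05)<.05)&(abs(A[:,1]-y-.05)<.05); r.append("%5.2f"%A[m,2].max() if m.sum()>3 else "  -  ")
    print("%.1f"%x," ".join(r))
E
```

```text
-0.1   -     -     -     -     -     -    0.08  0.28   -     -     -     -     -   -0.73
0.0 -0.02 -0.03  0.00  0.01  0.06  0.06  0.37  0.36  0.04  0.03   -   -0.09 -0.05 -0.06
0.1  0.03  0.22  0.00  0.06  0.06  0.06  0.01  0.01  0.04  0.03  0.04 -0.08 -0.00 -0.03
0.2  0.21 -0.27  0.00  0.06  0.07  0.06  0.01  0.01  0.04  0.04  0.04 -0.27 -0.27 -0.16
0.3 -0.27 -0.27 -0.27  0.13  0.13  0.22  0.01  0.01  0.01  0.10  0.10 -0.27 -0.27 -0.16
0.4  0.03 -0.06 -0.15  0.13  0.14  0.22  0.05  0.05  0.05  0.20  0.20 -0.11 -0.01  0.00
0.5  0.04 -0.04 -0.14  0.01  0.16  0.08  0.08  0.05  0.05  0.21  0.21 -0.09 -0.00  0.03
0.6 -0.22 -0.27   -    0.19  0.22  0.20  0.09  0.10  0.20  0.20  0.09 -0.27 -0.27 -0.10
0.7 -0.26 -0.27   -    0.01  0.20  0.20  0.09  0.09  0.20  0.20  0.01 -0.27 -0.27 -0.12
0.8  0.05 -0.02 -0.11 -0.21   -     -     -     -     -   -0.73 -0.16 -0.07  0.02  0.04
0.9   -     -   -0.73   -   -0.73 -0.73 -0.73   -   -0.73 -0.73   -     -   -0.00   -
```

drive_tool --pt "9.4 50.8 -19.2 -8 0 0 -0.82" --pt "9.4 50.8 -19.2 -8 0 0 -0.82" --pt "9.4 50.8 -19.2 -8 0 0 -0.82" --pt "9.4 50.8 -19.2 -8 0 0 -0.82" --pt "9.4 50.8 -19.2 -8 0 0 -0.82" --force 20

```text
time: 0.52
tool_pos: [0.3572, -0.4918, 0.2359]
orientation: [-0.0, 0.893, 0.45, -0.0]
force: [-0.2, -0.2, -0.2]
grip_width: 1.002
grasp_force: 0.0
```

```bash
cat > go.py <<'E'
import sys; from h import ctrl; import numpy as np
from scipy.spatial.transform import Rotation as Ro
# go.py x y z closing_deg : tool-frame shift (cm) and turn from the measured pose
def rel(x,y,z,a):
    s=ctrl.get_state(); w,i,j,k=s["orientation"]; R=Ro.from_quat([i,j,k,w])
    a=np.radians(a); Y=np.array([np.cos(a),np.sin(a),0]); Z=np.array([0,0,-1.]); 
    o=[]
    for sg in(1,-1):
        T=Ro.from_matrix(np.stack([np.cross(sg*Y,Z),sg*Y,Z],1)); o.append((R.inv()*T).as_rotvec())
    print("t %.2f"%s["time"],"pos",s["tool_pos"].round(4),"F",s["force"].round(1),"w %.1fmm gf %.1f"%(s["grip_width"]*94,s["grasp_force"]),"q",s["joint_pos"].round(2))
    print("shift cm",(R.inv().apply(np.array([x,y,z])-s["tool_pos"])*100).round(2),"turn",o[0].round(3),"or",o[1].round(3))
if __name__=="__main__": rel(*map(float,sys.argv[1:5]))
E
python3 go.py .622 -.285 .28 -25.7
```

```text
t 0.52 pos [ 0.3572 -0.4918  0.2359] F [-0.2 -0.2 -0.2] w 94.2mm gf 0.0 q [ 0.98  0.54 -0.14  1.6   0.08  1.01  0.18]
shift cm [32.38  8.98 -4.42] turn [-0.001 -0.    -0.189] or [-0.000e+00  1.000e-03  2.953e+00]
```

drive_tool --pt "9.4 32.4 9 -4.5 0 0 -0.19" --pt "9.4 32.4 9 -4.5 0 0 -0.19" --pt "9.4 32.4 9 -4.5 0 0 -0.19" --pt "9.4 32.4 9 -4.5 0 0 -0.19" --pt "9.4 32.4 9 -4.5 0 0 -0.19"

```text
time: 0.93
tool_pos: [0.5207, -0.3658, 0.2634]
orientation: [-0.0, 0.848, 0.53, -0.0]
force: [0.8, 0.0, -0.4]
grip_width: 0.999
grasp_force: 0.0
```

```bash
python3 go.py .622 -.285 .28 -25.7
```

```text
t 0.93 pos [ 0.5207 -0.3658  0.2634] F [ 0.8  0.  -0.4] w 93.9mm gf 0.0 q [ 0.69  0.56 -0.2   1.48  0.12  1.11  0.01]
shift cm [11.7   5.57 -1.66] turn [-0.001 -0.    -0.005] or [-0.000e+00  1.000e-03  3.137e+00]
```

drive_tool --pt "9.4 11.7 5.6 -1.7 0 0 0" --pt "9.4 11.7 5.6 -1.7 0 0 0" --pt "9.4 11.7 5.6 -1.7 0 0 0" --pt "9.4 11.7 5.6 -1.7 0 0 0" --pt "9.4 11.7 5.6 -1.7 0 0 0"

```text
time: 1.35
tool_pos: [0.6239, -0.2822, 0.2798]
orientation: [-0.001, 0.846, 0.533, 0.001]
force: [-0.2, -1.0, -0.2]
grip_width: 1.0
grasp_force: 0.0
```

```bash
python3 go.py .622 -.285 .136 -25.7; python3 -c "
from h import *
c=snap('wrist'); save('w1.png',c['img'])"
```

```text
t 1.35 pos [ 0.6239 -0.2822  0.2798] F [-0.2 -1.  -0.2] w 94.0mm gf 0.0 q [ 0.5   0.63 -0.2   1.3   0.13  1.22 -0.16]
shift cm [-0.36 -0.04 14.38] turn [-0.    -0.003  0.002] or [ 4.000e-03 -1.000e-03 -3.139e+00]
```

View pics/w1.png

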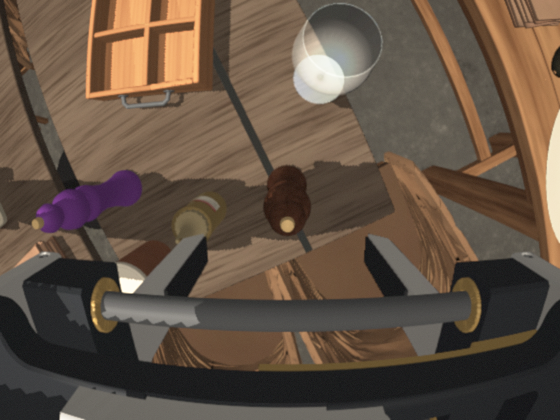

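The wrist view shows the brown mill at (287,200), centred between the fingertips (200 and 375), with the purple one far off at (90,205).

drive_tool --pt "9.4 -0.2 0 3.5 0 0 0" --pt "9.4 -0.2 0 7 0 0 0" --pt "9.4 -0.2 0 10.5 0 0 0" --pt "9.4 -0.2 0 13.5 0 0 0" --pt "9.4 -0.2 0 14.2 0 0 0"

```text
time: 1.82
tool_pos: [0.6143, -0.29, 0.1328]
orientation: [-0.004, 0.849, 0.529, -0.004]
force: [-1.1, 0.3, -0.8]
grip_width: 1.002
grasp_force: 0.0
```

```bash
python3 go.py .622 -.285 .136 -25.7
```

```text
t 1.82 pos [ 0.6143 -0.29    0.1328] F [-1.1  0.3 -0.8] w 94.2mm gf 0.0 q [ 0.5   0.76 -0.18  1.48  0.16  0.93 -0.19]
shift cm [ 0.79  0.47 -0.33] turn [-0.011  0.003 -0.008] or [0.004 0.017 3.134]
```

drive_tool --pt "9.4 0 0 0 0 0 0" --pt "9.4 0 0 0 0 0 0" --pt "9.4 0 0 0 0 0 0"

```text
time: 2.07
tool_pos: [0.6214, -0.2899, 0.1409]
orientation: [0.002, 0.848, 0.53, 0.001]
force: [0.6, -0.3, -0.4]
grip_width: 1.0
grasp_force: 0.0
```

```bash
python3 go.py .622 -.285 .136 -25.7
```

```text
t 2.07 pos [ 0.6214 -0.2899  0.1409] F [ 0.6 -0.3 -0.4] w 94.0mm gf 0.0 q [ 0.5   0.75 -0.19  1.47  0.16  0.93 -0.19]
shift cm [ 0.46 -0.16  0.49] turn [ 0.004  0.    -0.006] or [ 0.    -0.006  3.136]
```

drive_tool --pt "9.4 0.4 0 0.1 0 0 0" --pt "9.4 0.4 0 0.1 0 0 0" --pt "9.4 0.4 0 0.1 0 0 0" --pt "9.4 0.4 0 0.1 0 0 0" --pt "9.4 0.4 0 0.1 0 0 0"

```text
time: 2.48
tool_pos: [0.6223, -0.2849, 0.1379]
orientation: [0.0, 0.848, 0.53, 0.0]
force: [-0.4, 0.2, -0.4]
grip_width: 1.003
grasp_force: 0.0
```

```bash
python3 go.py .622 -.285 .136 -25.7
```

```text
t 2.48 pos [ 0.6223 -0.2849  0.1379] F [-0.4  0.2 -0.4] w 94.2mm gf 0.0 q [ 0.49  0.75 -0.19  1.47  0.16  0.93 -0.19]
shift cm [-0.02 -0.02  0.19] turn [ 0.001  0.    -0.004] or [ 0.000e+00 -1.000e-03  3.137e+00]
```

drive_tool --pt "6 0 0 0.1 0 0 0" --pt "4.8 0 0 0.1 0 0 0" --pt "4.2 0 0 0.1 0 0 0" --pt "4 0 0 0.1 0 0 0" --pt "4 0 0 0.1 0 0 0" --force 25

```text
time: 2.9
tool_pos: [0.6221, -0.2848, 0.1364]
orientation: [-0.0, 0.848, 0.53, -0.0]
force: [0.7, -0.8, 0.2]
grip_width: 0.681
grasp_force: 0.0
```

drive_tool --pt "4 0 0 0 0 0 0" --pt "4 0 0 0 0 0 0" --pt "4 0 0 0 0 0 0"

```text
time: 3.15
tool_pos: [0.6222, -0.2849, 0.1365]
orientation: [0.0, 0.848, 0.53, 0.0]
force: [0.1, 0.2, 0.4]
grip_width: 0.47
grasp_force: 6.0
```

drive_tool --pt "4 0 0 0 0 0 0" --pt "4 0 0 -0.5 0 0 0" --pt "4 0 0 -2 0 0 0" --pt "4 0 0 -4.5 0 0 0" --pt "4 0 0 -7 0 0 0"

```text
time: 3.57
tool_pos: [0.621, -0.2844, 0.2063]
orientation: [-0.001, 0.848, 0.53, -0.001]
force: [0.6, -0.7, -2.5]
grip_width: 0.456
grasp_force: 25.0
```

drive_tool --pt "4 0 0 -2 0 0 0" --pt "4 0 0 -4 0 0 0" --pt "4 0 0 -5 0 0 0" --pt "4 0 0 -5.5 0 0 0" --pt "4 0 0 -5.5 0 0 0"

```text
time: 3.98
tool_pos: [0.6224, -0.2849, 0.2622]
orientation: [0.001, 0.848, 0.53, 0.0]
force: [-0.2, -0.3, -1.8]
grip_width: 0.459
grasp_force: 25.0
```

```bash
python3 go.py .5652 -.0525 .262 -25.7;python3 go.py .6051 .0304 .262 -25.7
```

```text
t 3.98 pos [ 0.6224 -0.2849  0.2622] F [-0.2 -0.3 -1.8] w 43.2mm gf 25.0 q [ 0.5   0.64 -0.2   1.33  0.13  1.18 -0.17]
shift cm [ 18.4  -15.31   0.  ] turn [ 0.001 -0.    -0.005] or [-0.000e+00 -2.000e-03  3.137e+00]
t 3.98 pos [ 0.6224 -0.2849  0.2622] F [-0.2 -0.3 -1.8] w 43.2mm gf 25.0 q [ 0.5   0.64 -0.2   1.33  0.13  1.18 -0.17]
shift cm [ 27.6  -15.36   0.  ] turn [ 0.001 -0.    -0.005] or [-0.000e+00 -2.000e-03  3.137e+00]
```

drive_tool --pt "4 1.5 -1.2 0 0 0 0" --pt "4 3.7 -3.1 0 0 0 0" --pt "4 6 -5 0 0 0 0" --pt "4 8.4 -7 0 0 0 0" --pt "4 10.8 -9 0 0 0 0"

```text
time: 4.4
tool_pos: [0.5868, -0.147, 0.2597]
orientation: [-0.001, 0.848, 0.53, -0.001]
force: [0.6, 0.8, -1.4]
grip_width: 0.461
grasp_force: 25.0
```

drive_tool --pt "4 2.4 -2 0 0 0 0" --pt "4 4.8 -4 0 0 0 0" --pt "4 7.6 -5.7 0 0 0 0" --pt "4 10 -6.3 0 0 0 0" --pt "4 12.5 -6.3 0 0 0 0"

```text
time: 4.82
tool_pos: [0.5842, -0.0063, 0.2603]
orientation: [-0.001, 0.847, 0.531, -0.002]
force: [0.5, -1.0, -1.1]
grip_width: 0.459
grasp_force: 25.0
```

drive_tool --pt "4 2 0 0 0 0 0" --pt "4 3.4 0 0 0 0 0" --pt "4 4.1 0 0 0 0 0" --pt "4 4.3 0 0 0 0 0" --pt "4 4.3 0 0 0 0 0"

```text
time: 5.23
tool_pos: [0.605, 0.0296, 0.2607]
orientation: [-0.0, 0.848, 0.53, -0.001]
force: [-0.6, -0.6, -1.2]
grip_width: 0.459
grasp_force: 25.0
```

```bash
python3 go.py .6051 .0304 .144 -25.7; python3 - <<'E'
from h import *
save("s1.png",snap("scene")["img"]); c=snap("top"); 
from m2 import circ
A=cloud(c)[c["range_z"]>0]
save("t1.png",c["img"])
E
```

```text
t 5.23 pos [0.605  0.0296 0.2607] F [-0.6 -0.6 -1.2] w 43.1mm gf 25.0 q [ 0.05  0.52 -0.24  1.57  0.13  1.07 -0.67]
shift cm [ 9.000e-02 -1.000e-02  1.167e+01] turn [-0.001  0.001 -0.005] or [2.000e-03 2.000e-03 3.137e+00]
```

View pics/s1.png

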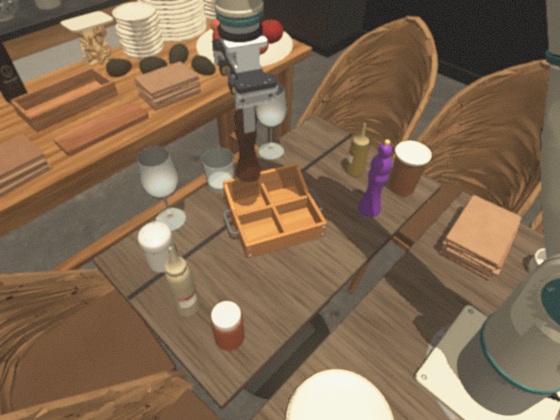

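Scene view: the mill hangs upright with its foot near (249,178), over the caddy's back-left compartment (250,185). I'll measure the foot before lowering.

```bash
python3 - <<'E'
from m2 import *
D={n:snap(n) for n in("scene","top")}
A=fits(D)
for z0,z1 in((.12,.14),(.14,.17),(.17,.2),(.2,.23)): print(z0,circ(A,.605,.03,z0,z1))
B=A[(np.hypot(A[:,0]-.605,A[:,1]-.03)<.045)&(A[:,2]>.09)&(A[:,2]<.2)]; print("lowest",np.percentile(B[:,2],[1,3,5]).round(3))
from cad import pose
c,t,e,s=pose(A[~((A[:,2]>.1))]); print(c,t,e.tolist())
E
```

```text
0.12 (array([0.6035, 0.027 , 0.0276]), 106)
0.14 (array([0.603 , 0.0274, 0.0232]), 298)
0.17 (array([0.603 , 0.0276, 0.0179]), 206)
0.2 (array([0.6028, 0.028 , 0.0178]), 165)
lowest [0.128 0.129 0.132]
[0.54257245 0.01066546] -25.43702667454333 [[0.0007, -0.0007], [0.0004, -0.0004]]
```

drive_tool --pt "4 0.3 -0.1 1 0 0 0" --pt "4 0.3 -0.1 2.5 0 0 0" --pt "4 0.3 -0.1 4.5 0 0 0" --pt "4 0.3 -0.1 6.5 0 0 0" --pt "4 0.3 -0.1 8 0 0 0"

```text
time: 5.85
tool_pos: [0.6047, 0.033, 0.1794]
orientation: [-0.0, 0.848, 0.53, -0.001]
force: [-0.7, -0.5, -1.6]
grip_width: 0.46
grasp_force: 25.0
```

drive_tool --pt "4 0 0 1 0 0 0" --pt "4 0 0 2 0 0 0" --pt "4 0 0 2.6 0 0 0" --pt "4 0 0 3 0 0 0" --pt "4 0 0 3.2 0 0 0"

```text
time: 6.27
tool_pos: [0.6059, 0.0334, 0.1493]
orientation: [0.0, 0.848, 0.53, 0.0]
force: [0.3, 1.1, -1.6]
grip_width: 0.456
grasp_force: 25.0
```

```bash
python3 go.py .6051 .0304 .144 -25.7
```

```text
t 6.27 pos [0.6059 0.0334 0.1493] F [ 0.3  1.1 -1.6] w 42.9mm gf 25.0 q [ 0.03  0.64 -0.22  1.7   0.17  0.83 -0.71]
shift cm [-0.31  0.06  0.53] turn [ 0.    -0.    -0.005] or [-0.    -0.     3.137]
```

drive_tool --pt "4 0 0 0.1 0 0 0" --pt "4 0 0 0.2 0 0 0" --pt "4 0 0 0.3 0 0 0" --pt "4 0 0 0.35 0 0 0" --pt "4 0 0 0.35 0 0 0"

```text
time: 6.68
tool_pos: [0.6059, 0.0335, 0.1462]
orientation: [0.0, 0.848, 0.53, 0.0]
force: [0.3, 0.6, -1.8]
grip_width: 0.456
grasp_force: 25.0
```

drive_tool --pt "4 0 0 0.05 0 0 0" --pt "4 0 0 0.1 0 0 0" --pt "4 0 0 0.1 0 0 0"

```text
time: 6.93
tool_pos: [0.6057, 0.0335, 0.145]
orientation: [0.0, 0.848, 0.53, 0.0]
force: [-0.1, 0.0, -1.5]
grip_width: 0.459
grasp_force: 25.0
```

drive_tool --pt "4 0 0 0.03 0 0 0" --pt "4 0 0 0.06 0 0 0" --pt "4 0 0 0.1 0 0 0" --pt "4 0 0 0.1 0 0 0"

```text
time: 7.27
tool_pos: [0.6061, 0.0335, 0.1444]
orientation: [0.0, 0.848, 0.53, 0.0]
force: [-1.1, 0.1, 2.0]
grip_width: 0.453
grasp_force: 25.0
```

drive_tool --pt "4.8 0 0 0 0 0 0" --pt "5.5 0 0 0 0 0 0" --pt "7 0 0 0 0 0 0" --pt "9 0 0 0 0 0 0" --pt "9 0 0 0 0 0 0"

```text
time: 7.68
tool_pos: [0.6058, 0.0335, 0.144]
orientation: [0.0, 0.848, 0.53, 0.0]
force: [0.7, -0.8, -1.3]
grip_width: 0.762
grasp_force: 0.0
```

drive_tool --pt "9.4 0 0 0 0 0 0" --pt "9.4 0 0 -1 0 0 0" --pt "9.4 0 0 -3 0 0 0" --pt "9.4 0 0 -6 0 0 0" --pt "9.4 0 0 -9 0 0 0"

```text
time: 8.1
tool_pos: [0.6052, 0.0334, 0.2351]
orientation: [-0.0, 0.848, 0.53, -0.001]
force: [1.3, 1.0, -0.4]
grip_width: 1.001
grasp_force: 0.0
```

```bash
python3 go.py .5068 -.269 .25 -25.7; python3 - <<'E'
from m2 import *
D={n:snap(n) for n in("scene","top")}
A=fits(D)
for z0,z1 in((.06,.1),(.145,.18)): print(z0,circ(A,.605,.03,z0,z1))
B=A[(np.hypot(A[:,0]-.605,A[:,1]-.03)<.045)]; print("high",np.percentile(B[B[:,2]<.235,2],[99]).round(3))
from cad import pose
c,t,e,s=pose(A[A[:,2]<.1]); print(c,t,e.tolist())
print(circ(A,.506,-.268,.02,.1))
E
```

```text
t 8.10 pos [0.6052 0.0334 0.2351] F [ 1.3  1.  -0.4] w 94.1mm gf 0.0 q [ 0.05  0.54 -0.24  1.6   0.14  1.01 -0.68]
shift cm [-31.5    4.39  -1.48] turn [-0.001  0.001 -0.004] or [1.000e-03 2.000e-03 3.137e+00]
0.06 (array([0.6197, 0.0277, 0.0321]), 278)
0.145 (array([0.6025, 0.0338, 0.0192]), 288)
high [0.222]
[0.54272981 0.01079784] -25.696903050934935 [[0.0006, -0.0006], [0.0007, -0.0007]]
(array([ 0.5067, -0.2687,  0.0246]), 816)
```

drive_tool --pt "9.4 0 0 -2 0 0 0" --pt "9.4 0 0 -4 0 0 0" --pt "9.4 -3 0.4 -4 0 0 0" --pt "9.4 -7 1 -4 0 0 0" --pt "9.4 -11 1.6 -4 0 0 0"

```text
time: 8.62
tool_pos: [0.5717, -0.0724, 0.2744]
orientation: [0.0, 0.847, 0.532, 0.0]
force: [0.6, -1.9, -0.4]
grip_width: 1.001
grasp_force: 0.0
```

drive_tool --pt "9.4 -4 0.6 0 0 0 0" --pt "9.4 -8 1.2 0.5 0 0 0" --pt "9.4 -12 1.8 2 0 0 0" --pt "9.4 -16 2.4 4 0 0 0" --pt "9.4 -19 2.8 6 0 0 0"

```text
time: 9.03
tool_pos: [0.5136, -0.2582, 0.2145]
orientation: [0.001, 0.848, 0.53, 0.001]
force: [0.1, -0.7, -0.4]
grip_width: 1.002
grasp_force: 0.0
```

drive_tool --pt "9.4 -1 0 1 0 0 0" --pt "9.4 -1.5 0 1.5 0 0 0" --pt "9.4 -1.5 0 1.5 0 0 0" --pt "9.4 -1.5 0 1.5 0 0 0" --pt "9.4 -1.5 0 1.5 0 0 0"

```text
time: 9.45
tool_pos: [0.5093, -0.2669, 0.2001]
orientation: [0.0, 0.847, 0.532, 0.001]
force: [0.3, 0.4, 0.1]
grip_width: 0.999
grasp_force: 0.0
```

```bash
python3 go.py .5068 -.269 .073 -25.7
```

```text
t 9.45 pos [ 0.5093 -0.2669  0.2001] F [0.3 0.4 0.1] w 93.9mm gf 0.0 q [ 0.56  0.53 -0.2   1.74  0.13  0.89 -0.14]
shift cm [-0.31 -0.16 12.71] turn [ 0.002 -0.001 -0.001] or [-2.00e-03 -3.00e-03  3.14e+00]
```

drive_tool --pt "9.4 -0.3 -0.15 2 0 0 0" --pt "9.4 -0.3 -0.15 5 0 0 0" --pt "9.4 -0.3 -0.15 8 0 0 0" --pt "9.4 -0.3 -0.15 10.5 0 0 0" --pt "9.4 -0.3 -0.15 11.8 0 0 0"

```text
time: 9.87
tool_pos: [0.505, -0.2686, 0.0793]
orientation: [-0.001, 0.847, 0.532, -0.0]
force: [0.3, -0.3, 0.4]
grip_width: 1.001
grasp_force: 0.0
```

drive_tool --pt "9.4 0 0 0.5 0 0 0" --pt "8.5 0 0 0.5 0 0 0" --pt "7.5 0 0 0.5 0 0 0" --pt "6.5 0 0 0.5 0 0 0" --pt "6.5 0 0 0.5 0 0 0"

```text
time: 10.28
tool_pos: [0.506, -0.2713, 0.0774]
orientation: [0.001, 0.848, 0.53, 0.001]
force: [-0.0, -0.0, -1.0]
grip_width: 0.75
grasp_force: 0.0
```

```bash
python3 go.py .5068 -.269 .077 -25.7
```

```text
t 10.28 pos [ 0.506  -0.2713  0.0774] F [-0. -0. -1.] w 70.5mm gf 0.0 q [ 0.55  0.69 -0.16  1.85  0.18  0.61 -0.17]
shift cm [ 0.24 -0.02  0.04] turn [ 0.003 -0.    -0.004] or [-0.    -0.004  3.137]
```

drive_tool --pt "6 0.15 0 0 0 0 0" --pt "5.2 0.15 0 0 0 0 0" --pt "4.6 0.15 0 0 0 0 0" --pt "4.4 0.15 0 0 0 0 0" --pt "4.4 0.15 0 0 0 0 0" --force 20

```text
time: 10.7
tool_pos: [0.5059, -0.27, 0.0764]
orientation: [0.0, 0.848, 0.53, 0.0]
force: [0.1, -0.2, 2.7]
grip_width: 0.524
grasp_force: 20.0
```

drive_tool --pt "4.4 0 0 0 0 0 0" --pt "4.4 0 0 -0.5 0 0 0" --pt "4.4 0 0 -2 0 0 0" --pt "4.4 0 0 -4.5 0 0 0" --pt "4.4 0 0 -7 0 0 0"

```text
time: 11.12
tool_pos: [0.5039, -0.2691, 0.1457]
orientation: [-0.002, 0.848, 0.53, -0.001]
force: [-0.4, -1.0, -2.7]
grip_width: 0.527
grasp_force: 20.0
```

```bash
python3 go.py .5645 -.052 .21 -25.7
```

```text
t 11.12 pos [ 0.5039 -0.2691  0.1457] F [-0.4 -1.  -2.7] w 49.6mm gf 20.0 q [ 0.56  0.6  -0.18  1.8   0.15  0.77 -0.15]
shift cm [22.17 -4.08 -6.41] turn [-0.004 -0.    -0.004] or [-0.     0.006  3.137]
```

drive_tool --pt "4.4 0.5 0 -2 0 0 0" --pt "4.4 2.5 -0.4 -4 0 0 0" --pt "4.4 5 -0.9 -5.5 0 0 0" --pt "4.4 8 -1.5 -6.4 0 0 0" --pt "4.4 11.5 -2.1 -6.4 0 0 0"

```text
time: 11.53
tool_pos: [0.5372, -0.1579, 0.2119]
orientation: [0.001, 0.849, 0.529, 0.0]
force: [1.0, 0.8, -1.2]
grip_width: 0.522
grasp_force: 20.0
```

drive_tool --pt "4.4 3.5 -0.6 0 0 0 0" --pt "4.4 6.5 -1.2 0 0 0 0" --pt "4.4 9 -1.7 0 0 0 0" --pt "4.4 10.3 -1.9 0 0 0 0" --pt "4.4 10.6 -2 0 0 0 0"

```text
time: 11.95
tool_pos: [0.5655, -0.0498, 0.2098]
orientation: [-0.001, 0.847, 0.532, 0.0]
force: [0.1, -0.3, -1.9]
grip_width: 0.52
grasp_force: 20.0
```

drive_tool --pt "4.4 0 0 0 0 0 0" --pt "4.4 0 0 0 0 0 0" --pt "4.4 0 0 0 0 0 0"

```text
time: 12.2
tool_pos: [0.5647, -0.0558, 0.2098]
orientation: [0.0, 0.849, 0.529, -0.001]
force: [-1.0, -0.5, -1.2]
grip_width: 0.526
grasp_force: 20.0
```

```bash
python3 go.py .5645 -.052 .085 -25.7; python3 - <<'E'
from m2 import *
D={n:snap(n) for n in("scene","top")}
for k in(["scene"],["top"]):
    A=fits({n:D[n] for n in k})
    for z0,z1 in((.14,.17),(.17,.2)): print(k,z0,circ(A,.5645,-.052,z0,z1))
    B=A[(np.hypot(A[:,0]-.5645,A[:,1]+.052)<.035)&(A[:,2]>.1)]; print("lowest",np.percentile(B[:,2],[1,3]).round(3))
    from cad import pose
    c,t,e,s=pose(A[A[:,2]<.1]); t=np.radians(t); print(c,np.degrees(t), "BR", c+[.046*np.cos(t)+.046*np.sin(t),.046*np.sin(t)-.046*np.cos(t)])
E
```

```text
t 12.20 pos [ 0.5647 -0.0558  0.2098] F [-1.  -0.5 -1.2] w 49.4mm gf 20.0 q [ 0.18  0.51 -0.2   1.74  0.13  0.9  -0.53]
shift cm [ 0.36 -0.18 12.48] turn [-0.     0.002 -0.008] or [3.000e-03 0.000e+00 3.134e+00]
['scene'] 0.14 (array([ 0.564 , -0.0547,  0.0248]), 218)
['scene'] 0.17 (array([ 0.5643, -0.0544,  0.0248]), 235)
lowest [0.14  0.148]
[0.54252696 0.01091075] -25.493612151320704 BR [ 0.56424921 -0.05040926]
['top'] 0.14 (array([ 0.5645, -0.052 ,  0.03  ]), 0)
['top'] 0.17 (array([ 0.5645, -0.052 ,  0.03  ]), 0)
lowest [0.406 0.61 ]
[0.54553867 0.00859826] -25.319227698322198 BR [ 0.56744745 -0.05265535]
```

drive_tool --pt "4.4 0.2 0 1 0 0 0" --pt "4.4 0.2 0 3 0 0 0" --pt "4.4 0.2 0 5.5 0 0 0" --pt "4.4 0.2 0 8 0 0 0" --pt "4.4 0.2 0 9.5 0 0 0"

```text
time: 12.72
tool_pos: [0.5645, -0.0517, 0.1121]
orientation: [-0.001, 0.848, 0.53, -0.001]
force: [0.0, -0.7, -1.7]
grip_width: 0.521
grasp_force: 20.0
```

drive_tool --pt "4.4 0 0 1 0 0 0" --pt "4.4 0 0 1.7 0 0 0" --pt "4.4 0 0 2.2 0 0 0" --pt "4.4 0 0 2.4 0 0 0" --pt "4.4 0 0 2.5 0 0 0"

```text
time: 13.13
tool_pos: [0.5667, -0.0513, 0.0903]
orientation: [0.0, 0.848, 0.53, 0.0]
force: [0.3, 0.6, -1.5]
grip_width: 0.525
grasp_force: 20.0
```

```bash
python3 go.py .5645 -.052 .0845 -25.7
```

```text
t 13.13 pos [ 0.5667 -0.0513  0.0903] F [ 0.3  0.6 -1.5] w 49.3mm gf 20.0 q [ 0.15  0.67 -0.17  1.85  0.18  0.64 -0.58]
shift cm [-0.15 -0.17  0.58] turn [ 0.001 -0.    -0.005] or [-1.000e-03 -1.000e-03  3.137e+00]
```

drive_tool --pt "4.4 0 0 0.15 0 0 0" --pt "4.4 0 0 0.3 0 0 0" --pt "4.4 0 0 0.4 0 0 0" --pt "4.4 0 0 0.45 0 0 0" --pt "4.4 0 0 0.45 0 0 0"

```text
time: 13.55
tool_pos: [0.5662, -0.0513, 0.0856]
orientation: [0.0, 0.848, 0.53, 0.0]
force: [-0.1, -0.5, -2.1]
grip_width: 0.522
grasp_force: 20.0
```

drive_tool --pt "4.4 0 0 0.05 0 0 0" --pt "4.4 0 0 0.1 0 0 0" --pt "4.4 0 0 0.1 0 0 0"

```text
time: 13.8
tool_pos: [0.5662, -0.0513, 0.0845]
orientation: [0.0, 0.848, 0.53, 0.0]
force: [0.6, -0.3, -1.7]
grip_width: 0.519
grasp_force: 20.0
```

drive_tool --pt "4.4 0 0 0.03 0 0 0" --pt "4.4 0 0 0.06 0 0 0" --pt "4.4 0 0 0.1 0 0 0" --pt "4.4 0 0 0.1 0 0 0"

```text
time: 14.13
tool_pos: [0.5664, -0.0512, 0.0843]
orientation: [0.0, 0.848, 0.53, 0.0]
force: [-1.6, 0.4, 5.3]
grip_width: 0.521
grasp_force: 20.0
```

drive_tool --pt "5.2 0 0 0 0 0 0" --pt "5.8 0 0 0 0 0 0" --pt "6.4 0 0 0 0 0 0" --pt "6.8 0 0 0 0 0 0" --pt "6.8 0 0 0 0 0 0"

```text
time: 14.55
tool_pos: [0.5662, -0.0513, 0.0834]
orientation: [-0.0, 0.848, 0.53, -0.0]
force: [0.2, -0.8, 0.2]
grip_width: 0.718
grasp_force: 0.0
```

drive_tool --pt "6.8 0 0 -0.5 0 0 0" --pt "6.8 0 0 -2 0 0 0" --pt "6.8 0 0 -5 0 0 0" --pt "6.8 0 0 -9 0 0 0" --pt "8 0 0 -13 0 0 0"

```text
time: 14.97
tool_pos: [0.5653, -0.0512, 0.2146]
orientation: [-0.001, 0.848, 0.53, -0.001]
force: [0.2, 0.1, 0.1]
grip_width: 0.765
grasp_force: 0.0
```

```bash
python3 go.py .397 .281 .25 64.3; python3 - <<'E'
from m2 import *
D={n:snap(n) for n in("scene","top")}
save("s2.png",D["scene"]["img"])
from cad import pose
for k in(["scene"],["top"],["scene","top"]):
    A=fits({n:D[n] for n in k})
    c,t,e,s=pose(A[A[:,2]<.1]); t=np.radians(t); R=np.array([[np.cos(t),-np.sin(t)],[np.sin(t),np.cos(t)]])
    print(k,c.round(4),np.degrees(t).round(2),"FL",(c+R@[-.041,.046]).round(4),"FR",(c+R@[-.041,-.046]).round(4))
print(circ(A,.397,.281,.01,.075),circ(A,.565,-.051,.08,.11))
E
```

```text
t 14.97 pos [ 0.5653 -0.0512  0.2146] F [0.2 0.1 0.1] w 71.9mm gf 0.0 q [ 0.18  0.51 -0.21  1.74  0.13  0.92 -0.53]
shift cm [ 22.51 -29.67  -3.49] turn [-2.000e-03 -1.000e-03 -1.575e+00] or [-1.000e-03  2.000e-03  1.567e+00]
['scene'] [0.5425 0.0108] -25.45 FL [0.5252 0.07  ] FR [ 0.4857 -0.0131]
['top'] [0.5452 0.0081] -25.63 FL [0.5281 0.0673] FR [ 0.4883 -0.0156]
['scene', 'top'] [0.5436 0.0094] -25.73 FL [0.5266 0.0686] FR [ 0.4867 -0.0143]
(array([0.3969, 0.2807, 0.0291]), 811) (array([ 0.5661, -0.0501,  0.0243]), 232)
```

View pics/s2.png

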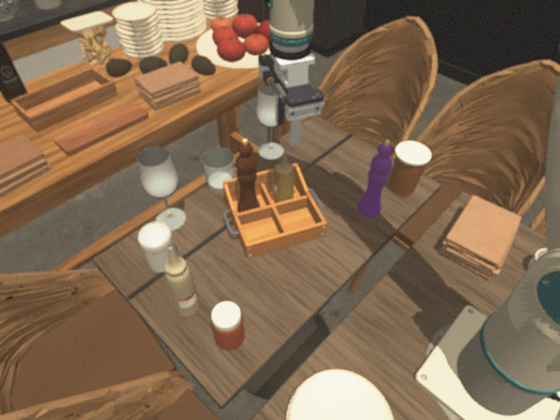

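Scene view: mill (247,180) and mustard (284,180) stand upright in the back row. Next is the chilli jar.

drive_tool --pt "9.4 0 0 -3 0 0 0" --pt "9.4 0 -3 -5 0 0 0.12" --pt "9.4 2 -7 -5 0 0 0.24" --pt "9.4 4.5 -10.2 -5 0 0 0.36" --pt "9.4 7 -13.4 -5 0 0 0.48"

```text
time: 15.48
tool_pos: [0.4768, 0.0674, 0.2638]
orientation: [-0.0, 0.95, 0.313, 0.0]
force: [0.7, 1.7, 0.2]
grip_width: 1.004
grasp_force: 0.0
```

```bash
python3 go.py .397 .281 .24 64.3
```

```text
t 15.48 pos [0.4768 0.0674 0.2638] F [0.7 1.7 0.2] w 94.4mm gf 0.0 q [-0.09  0.32 -0.14  1.89  0.05  0.93 -1.19]
shift cm [  6.3  -21.91   2.38] turn [ 1.000e-03 -0.000e+00 -2.056e+00] or [-0.000e+00 -1.000e-03  1.086e+00]
```

drive_tool --pt "9.4 1 -3.5 0 0 0 -0.12" --pt "9.4 2 -7 0 0 0 -0.24" --pt "9.4 3 -10.5 0 0 0 -0.36" --pt "9.4 4 -14 0 0 0 -0.48" --pt "9.4 5 -17 0 0 0 -0.6"

```text
time: 15.9
tool_pos: [0.4143, 0.2347, 0.2635]
orientation: [-0.0, 0.81, 0.586, 0.0]
force: [-0.4, 0.3, -0.1]
grip_width: 0.999
grasp_force: 0.0
```

drive_tool --pt "9.4 0 0 0 0 0 -0.12" --pt "9.4 0 0 0 0 0 -0.24" --pt "9.4 0 0 0 0 0 -0.36" --pt "9.4 0 0 0 0 0 -0.48" --pt "9.4 0 0 0 0 0 -0.6"

```text
time: 16.32
tool_pos: [0.4156, 0.2325, 0.2632]
orientation: [-0.0, 0.601, 0.799, -0.0]
force: [0.8, 0.6, 0.1]
grip_width: 1.005
grasp_force: 0.0
```

drive_tool --pt "9.4 0 0 0 0 0 -0.12" --pt "9.4 0 0 0 0 0 -0.24" --pt "9.4 0 0 0 0 0 -0.36" --pt "9.4 0 0 0 0 0 -0.48" --pt "9.4 0 0 0 0 0 -0.6"

```text
time: 16.73
tool_pos: [0.4157, 0.2324, 0.2632]
orientation: [-0.0, 0.338, 0.941, -0.0]
force: [-1.2, 0.6, 0.1]
grip_width: 1.0
grasp_force: 0.0
```

```bash
python3 go.py .397 .281 .24 64.3
```

```text
t 16.73 pos [0.4157 0.2324 0.2632] F [-1.2  0.6  0.1] w 94.0mm gf 0.0 q [-0.11  0.36 -0.63  1.89  0.25  0.97  0.03]
shift cm [4.54 2.56 2.32] turn [-0.    -0.    -0.242] or [-0.0e+00  1.0e-03  2.9e+00]
```

drive_tool --pt "9.4 2.2 1.2 1 0 0 -0.12" --pt "9.4 4 2.2 2 0 0 -0.24" --pt "9.4 4.5 2.6 3 0 0 -0.24" --pt "9.4 4.5 2.6 5 0 0 -0.24" --pt "9.4 4.5 2.6 7 0 0 -0.24"

```text
time: 17.15
tool_pos: [0.3984, 0.2815, 0.1927]
orientation: [0.0, 0.228, 0.974, 0.0]
force: [0.3, -0.3, -0.4]
grip_width: 0.999
grasp_force: 0.0
```

drive_tool --pt "9.4 0 0 2 0 0 0" --pt "9.4 0 0 4 0 0 0" --pt "9.4 0 0 5 0 0 0" --pt "9.4 0 0 5.5 0 0 0" --pt "9.4 0 0 5.5 0 0 0"

```text
time: 17.57
tool_pos: [0.3978, 0.2808, 0.1377]
orientation: [-0.0, 0.227, 0.974, -0.001]
force: [-0.4, 0.3, 0.1]
grip_width: 0.998
grasp_force: 0.0
```

```bash
python3 go.py .397 .281 .049 64.3
```

```text
t 17.57 pos [0.3978 0.2808 0.1377] F [-0.4  0.3  0.1] w 93.8mm gf 0.0 q [-0.27  0.56 -0.58  2.02  0.47  0.7  -0.04]
shift cm [ 0.08 -0.    8.87] turn [-0.002 -0.001 -0.009] or [-1.000e-03  3.000e-03  3.132e+00]
```

drive_tool --pt "9.4 0.1 0 2 0 0 0" --pt "9.4 0.1 0 4.5 0 0 0" --pt "9.4 0.1 0 7 0 0 0" --pt "9.4 0.1 0 8.3 0 0 0" --pt "9.4 0.1 0 8.65 0 0 0"

```text
time: 17.98
tool_pos: [0.397, 0.2814, 0.051]
orientation: [-0.0, 0.227, 0.974, -0.001]
force: [0.2, -0.6, 0.0]
grip_width: 0.995
grasp_force: 0.0
```

drive_tool --pt "9 0 0 0 0 0 0" --pt "8 0 0 0 0 0 0" --pt "7.2 0 0 0 0 0 0" --pt "6.6 0 0 0 0 0 0" --pt "6.6 0 0 0 0 0 0"

```text
time: 18.4
tool_pos: [0.3978, 0.2822, 0.0529]
orientation: [0.001, 0.226, 0.974, 0.001]
force: [-0.7, -0.1, 0.2]
grip_width: 0.721
grasp_force: 0.0
```

```bash
python3 go.py .397 .281 .051 64.3
```

```text
t 18.40 pos [0.3978 0.2822 0.0529] F [-0.7 -0.1  0.2] w 67.8mm gf 0.0 q [-0.37  0.69 -0.45  2.09  0.61  0.5  -0.17]
shift cm [ 0.02 -0.14  0.19] turn [ 0.002  0.001 -0.008] or [ 1.000e-03 -2.000e-03  3.133e+00]
```

drive_tool --pt "6.2 0 -0.1 0.1 0 0 0" --pt "5.8 0 -0.1 0.1 0 0 0" --pt "5.4 0 -0.1 0.1 0 0 0" --pt "5.2 0 -0.1 0.1 0 0 0" --pt "5.2 0 -0.1 0.1 0 0 0" --force 20

```text
time: 18.82
tool_pos: [0.397, 0.2811, 0.0512]
orientation: [0.0, 0.226, 0.974, 0.0]
force: [-0.4, 1.0, 1.7]
grip_width: 0.614
grasp_force: 20.0
```

drive_tool --pt "5.2 0 0 0 0 0 0" --pt "5.2 0 0 -0.5 0 0 0" --pt "5.2 0 0 -2 0 0 0" --pt "5.2 0 0 -4.5 0 0 0" --pt "5.2 0 0 -7.5 0 0 0"

```text
time: 19.23
tool_pos: [0.3951, 0.2797, 0.1256]
orientation: [-0.002, 0.226, 0.974, -0.002]
force: [1.6, -0.6, -2.8]
grip_width: 0.612
grasp_force: 20.0
```

drive_tool --pt "5.2 0 0 -2.5 0 0 0" --pt "5.2 0 0 -4 0 0 0" --pt "5.2 0 0 -5 0 0 0" --pt "5.2 0 0 -5 0 0 0" --pt "5.2 0 0 -5 0 0 0"

```text
time: 19.65
tool_pos: [0.3966, 0.2804, 0.1757]
orientation: [-0.0, 0.226, 0.974, -0.0]
force: [-0.1, -0.3, -2.2]
grip_width: 0.613
grasp_force: 20.0
```

```bash
python3 go.py .4867 -.0143 .19 64.3; python3 go.py .5266 .0686 .19 64.3
```

```text
t 19.65 pos [0.3966 0.2804 0.1757] F [-0.1 -0.3 -2.2] w 57.7mm gf 20.0 q [-0.23  0.5  -0.63  1.99  0.41  0.78  0.01]
shift cm [-21.08 -22.48  -1.42] turn [-0.001  0.    -0.008] or [0.000e+00 1.000e-03 3.133e+00]
t 19.65 pos [0.3966 0.2804 0.1757] F [-0.1 -0.3 -2.2] w 57.7mm gf 20.0 q [-0.23  0.5  -0.63  1.99  0.41  0.78  0.01]
shift cm [-21.01 -13.28  -1.42] turn [-0.001  0.    -0.008] or [0.000e+00 1.000e-03 3.133e+00]
```

drive_tool --pt "5.2 -1 -1.5 -0.5 0 0 0" --pt "5.2 -3 -4.5 -1 0 0 0" --pt "5.2 -5 -8 -1 0 0 0" --pt "5.2 -7 -11.5 -1 0 0 0" --pt "5.2 -9.5 -14.7 -1 0 0 0"

```text
time: 20.07
tool_pos: [0.4149, 0.105, 0.1846]
orientation: [-0.002, 0.225, 0.974, -0.001]
force: [0.8, 0.6, -2.9]
grip_width: 0.612
grasp_force: 20.0
```

drive_tool --pt "5.2 -3 -2.6 0 0 0 0" --pt "5.2 -6 -5 0 0 0 0" --pt "5.2 -9 -6.8 0 0 0 0" --pt "5.2 -10.8 -7.5 0 0 0 0" --pt "5.2 -11.6 -7.8 0 0 0 0"

```text
time: 20.48
tool_pos: [0.4875, -0.0176, 0.1842]
orientation: [-0.001, 0.229, 0.973, -0.001]
force: [0.7, 0.7, -1.4]
grip_width: 0.615
grasp_force: 20.0
```

drive_tool --pt "5.2 0 0 0.5 0 0 0" --pt "5.2 0 0 1.5 0 0 0" --pt "5.2 0 0 2.5 0 0 0" --pt "5.2 0 0 2.5 0 0 0" --pt "5.2 0 0 2.5 0 0 0"

```text
time: 20.9
tool_pos: [0.4855, -0.0126, 0.16]
orientation: [-0.001, 0.225, 0.974, -0.0]
force: [-0.3, -0.2, -2.0]
grip_width: 0.612
grasp_force: 20.0
```

```bash
python3 go.py .4867 -.0143 .0592 64.3; python3 - <<'E'
from m2 import *
D={n:snap(n) for n in("scene","top")}
from cad import pose
A=fits({"scene":D["scene"]})
print(circ(A,.487,-.014,.115,.175)); c,t,e,s=pose(A[A[:,2]<.1]); print(c,t)
save("s3.png",D["scene"]["img"])
E
```

```text
t 20.90 pos [ 0.4855 -0.0126  0.16  ] F [-0.3 -0.2 -2. ] w 57.5mm gf 20.0 q [ 0.39  0.52 -0.61  2.    0.43  0.75  0.64]
shift cm [-0.21 -0.09 10.08] turn [-0.001 -0.003 -0.005] or [-4.000e-03  1.000e-03  3.137e+00]
(array([ 0.4858, -0.0144,  0.0305]), 571)
[0.54212357 0.00988894] -25.801087796552846
```

View pics/s3.png

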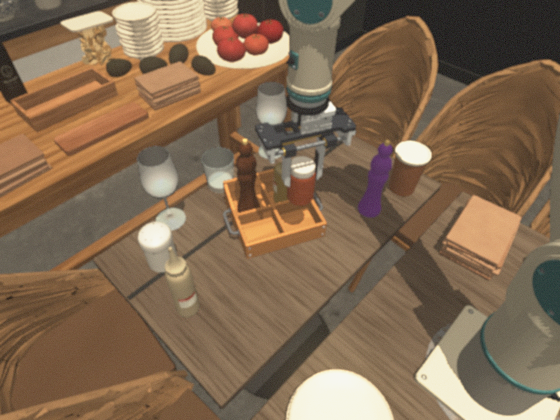

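Scene view: the jar hangs over the front-right compartment (302,190) and is clear of the mustard.

drive_tool --pt "5.2 -0.1 0 1 0 0 0" --pt "5.2 -0.1 0 3 0 0 0" --pt "5.2 -0.1 0 5 0 0 0" --pt "5.2 -0.1 0 7 0 0 0" --pt "5.2 -0.1 0 8 0 0 0"

```text
time: 21.42
tool_pos: [0.4869, -0.0146, 0.079]
orientation: [-0.001, 0.226, 0.974, -0.0]
force: [-0.8, 0.8, -2.6]
grip_width: 0.614
grasp_force: 20.0
```

drive_tool --pt "5.2 0 0 0.5 0 0 0" --pt "5.2 0 0 1 0 0 0" --pt "5.2 0 0 1.4 0 0 0" --pt "5.2 0 0 1.6 0 0 0" --pt "5.2 0 0 1.6 0 0 0"

```text
time: 21.83
tool_pos: [0.4882, -0.0144, 0.0651]
orientation: [0.0, 0.226, 0.974, 0.0]
force: [-0.7, -0.4, -2.3]
grip_width: 0.612
grasp_force: 20.0
```

```bash
python3 go.py .4867 -.0143 .0592 64.3
```

```text
t 21.83 pos [ 0.4882 -0.0144  0.0651] F [-0.7 -0.4 -2.3] w 57.5mm gf 20.0 q [ 0.29  0.67 -0.47  2.08  0.59  0.53  0.5 ]
shift cm [ 0.14 -0.05  0.59] turn [ 0.     0.001 -0.008] or [ 1.000e-03 -0.000e+00  3.134e+00]
```

drive_tool --pt "5.2 0.1 0 0.15 0 0 0" --pt "5.2 0.1 0 0.3 0 0 0" --pt "5.2 0.1 0 0.4 0 0 0" --pt "5.2 0.1 0 0.45 0 0 0" --pt "5.2 0.1 0 0.45 0 0 0"

```text
time: 22.25
tool_pos: [0.487, -0.0141, 0.0605]
orientation: [0.0, 0.226, 0.974, -0.0]
force: [0.4, 0.1, -1.5]
grip_width: 0.616
grasp_force: 20.0
```

drive_tool --pt "5.2 0 0 0.05 0 0 0" --pt "5.2 0 0 0.1 0 0 0" --pt "5.2 0 0 0.15 0 0 0" --pt "5.2 0 0 0.15 0 0 0"

```text
time: 22.58
tool_pos: [0.4871, -0.014, 0.0592]
orientation: [0.0, 0.226, 0.974, -0.0]
force: [0.2, 1.0, 0.4]
grip_width: 0.613
grasp_force: 20.0
```

drive_tool --pt "5.2 0 0 0.03 0 0 0" --pt "5.2 0 0 0.05 0 0 0" --pt "5.2 0 0 0.05 0 0 0"

```text
time: 22.83
tool_pos: [0.4871, -0.014, 0.0591]
orientation: [0.0, 0.226, 0.974, -0.0]
force: [-1.3, -0.4, 6.1]
grip_width: 0.614
grasp_force: 20.0
```

drive_tool --pt "5.9 0 0 0 0 0 0" --pt "6.4 0 0 0 0 0 0" --pt "6.8 0 0 0 0 0 0" --pt "7 0 0 0 0 0 0" --pt "7 0 0 0 0 0 0"

```text
time: 23.25
tool_pos: [0.4871, -0.014, 0.0584]
orientation: [-0.0, 0.226, 0.974, 0.0]
force: [0.4, 0.9, -0.1]
grip_width: 0.74
grasp_force: 0.0
```

drive_tool --pt "7 0 0 -0.5 0 0 0" --pt "7 0 0 -2 0 0 0" --pt "7 0 0 -5 0 0 0" --pt "7 0 0 -9 0 0 0" --pt "8 0 0 -13 0 0 0"

```text
time: 23.67
tool_pos: [0.4859, -0.0137, 0.1897]
orientation: [-0.001, 0.226, 0.974, 0.0]
force: [1.0, -0.4, -0.9]
grip_width: 0.781
grasp_force: 0.0
```

```bash
python3 go.py .635 .266 .25 64.3; python3 - <<'E'
from m2 import *
D={n:snap(n) for n in("scene","top")}
from cad import pose
A=fits(D)
print(circ(A,.487,-.014,.055,.08),circ(A,.635,.266,.072,.096)); c,t,e,s=pose(A[A[:,2]<.1]); print(c,t)
E
```

```text
t 23.67 pos [ 0.4859 -0.0137  0.1897] F [ 1.  -0.4 -0.9] w 73.4mm gf 0.0 q [ 0.43  0.48 -0.65  1.97  0.39  0.82  0.67]
shift cm [-1.07 31.67 -6.04] turn [-0.    -0.003 -0.007] or [-4.000e-03  1.000e-03  3.135e+00]
(array([ 0.4862, -0.0143,  0.0287]), 201) (array([0.6349, 0.2663, 0.0333]), 428)
[0.54330743 0.00977696] -26.136571201839374
```

drive_tool --pt "9.4 0 1 -3 0 0 0" --pt "9.4 0 4 -5 0 0 0" --pt "9.4 -0.2 8 -6 0 0 0" --pt "9.4 -0.4 12 -6 0 0 0" --pt "9.4 -0.5 16 -6 0 0 0"

```text
time: 24.18
tool_pos: [0.563, 0.1283, 0.2492]
orientation: [0.001, 0.227, 0.974, -0.0]
force: [1.4, -0.1, 0.1]
grip_width: 1.0
grasp_force: 0.0
```

drive_tool --pt "9.4 -0.2 4 0 0 0 0" --pt "9.4 -0.4 8 0 0 0 0" --pt "9.4 -0.5 12 0 0 0 0" --pt "9.4 -0.6 14.7 2 0 0 0" --pt "9.4 -0.6 15.6 5 0 0 0"

```text
time: 24.6
tool_pos: [0.6379, 0.272, 0.1999]
orientation: [0.002, 0.224, 0.975, 0.004]
force: [0.5, 0.0, -0.3]
grip_width: 1.0
grasp_force: 0.0
```

drive_tool --pt "9.4 0 0 2.5 0 0 0" --pt "9.4 0 0 4.5 0 0 0" --pt "9.4 0 0 5.5 0 0 0" --pt "9.4 0 0 5.5 0 0 0" --pt "9.4 0 0 5.5 0 0 0"

```text
time: 25.02
tool_pos: [0.6361, 0.2646, 0.1435]
orientation: [-0.0, 0.226, 0.974, -0.0]
force: [-0.1, -0.2, -0.4]
grip_width: 0.998
grasp_force: 0.0
```

```bash
python3 go.py .635 .2663 .066 64.3
```

```text
t 25.02 pos [0.6361 0.2646 0.1435] F [-0.1 -0.2 -0.4] w 93.8mm gf 0.0 q [-0.12  0.81 -0.58  1.44  0.48  1.03  0.3 ]
shift cm [0.18 0.1  7.75] turn [-0.    -0.    -0.008] or [-1.000e-03  0.000e+00  3.134e+00]
```

drive_tool --pt "9.4 0.15 0.1 1.5 0 0 0" --pt "9.4 0.15 0.1 3.5 0 0 0" --pt "9.4 0.15 0.1 5.5 0 0 0" --pt "9.4 0.15 0.1 7 0 0 0" --pt "9.4 0.15 0.1 7.7 0 0 0"

```text
time: 25.43
tool_pos: [0.6352, 0.2659, 0.0658]
orientation: [-0.0, 0.226, 0.974, -0.0]
force: [-0.6, -0.3, 0.4]
grip_width: 0.999
grasp_force: 0.0
```

drive_tool --pt "9.4 0 0 0 0 0 0" --pt "9 0 0 0 0 0 0" --pt "8.4 0 0 0 0 0 0" --pt "7.8 0 0 0 0 0 0" --pt "7.8 0 0 0 0 0 0"

```text
time: 25.85
tool_pos: [0.6359, 0.2667, 0.0676]
orientation: [0.001, 0.226, 0.974, 0.001]
force: [-0.7, 0.3, -0.3]
grip_width: 0.836
grasp_force: 0.0
```

```bash
python3 go.py .635 .2663 .066 64.3
```

```text
t 25.85 pos [0.6359 0.2667 0.0676] F [-0.7  0.3 -0.3] w 78.6mm gf 0.0 q [-0.15  0.89 -0.54  1.5   0.54  0.9   0.25]
shift cm [ 0.06 -0.07  0.16] turn [ 0.001  0.001 -0.008] or [ 2.000e-03 -2.000e-03  3.134e+00]
```

drive_tool --pt "7.4 0 0 0.1 0 0 0" --pt "6.8 0 0 0.1 0 0 0" --pt "6.4 0 0 0.1 0 0 0" --pt "6.2 0 0 0.1 0 0 0" --pt "6.2 0 0 0.1 0 0 0" --force 20

```text
time: 26.27
tool_pos: [0.6354, 0.2665, 0.0656]
orientation: [0.0, 0.226, 0.974, 0.0]
force: [0.5, 0.2, 1.4]
grip_width: 0.708
grasp_force: 20.0
```

drive_tool --pt "6.2 0 0 0 0 0 0" --pt "6.2 0 0 -0.5 0 0 0" --pt "6.2 0 0 -2 0 0 0" --pt "6.2 0 0 -4.5 0 0 0" --pt "6.2 0 0 -7.5 0 0 0"

```text
time: 26.68
tool_pos: [0.6339, 0.2656, 0.1404]
orientation: [-0.002, 0.226, 0.974, -0.001]
force: [1.0, -0.8, -1.6]
grip_width: 0.704
grasp_force: 20.0
```

drive_tool --pt "6.2 0 0 -2.5 0 0 0" --pt "6.2 0 0 -4.5 0 0 0" --pt "6.2 0 0 -5.5 0 0 0" --pt "6.2 0 0 -5.5 0 0 0" --pt "6.2 0 0 -5.5 0 0 0"

```text
time: 27.1
tool_pos: [0.6351, 0.2661, 0.1956]
orientation: [0.0, 0.226, 0.974, -0.0]
force: [-0.1, -0.4, -2.4]
grip_width: 0.711
grasp_force: 20.0
```

```bash
python3 go.py .5266 .0686 .195 64.3
```

```text
t 27.10 pos [0.6351 0.2661 0.1956] F [-0.1 -0.4 -2.4] w 66.8mm gf 20.0 q [-0.12  0.76 -0.61  1.39  0.45  1.13  0.33]
shift cm [  1.03 -22.51   0.06] turn [-0.     0.    -0.008] or [0.    0.    3.134]
```

drive_tool --pt "6.2 0.3 -1.5 0 0 0 0" --pt "6.2 0.5 -4.5 0 0 0 0" --pt "6.2 0.7 -8 0 0 0 0" --pt "6.2 0.9 -11.5 0 0 0 0" --pt "6.2 1 -15 0 0 0 0"

```text
time: 27.52
tool_pos: [0.5577, 0.1344, 0.1935]
orientation: [-0.002, 0.226, 0.974, -0.001]
force: [1.0, -1.2, -2.2]
grip_width: 0.708
grasp_force: 20.0
```

drive_tool --pt "6.2 0 -3 0 0 0 0" --pt "6.2 0 -5.5 0 0 0 0" --pt "6.2 0 -7 0 0 0 0" --pt "6.2 0 -7.4 0 0 0 0" --pt "6.2 0 -7.4 0 0 0 0"

```text
time: 27.93
tool_pos: [0.5266, 0.0682, 0.1944]
orientation: [-0.001, 0.227, 0.974, -0.001]
force: [-0.5, 0.3, -1.4]
grip_width: 0.708
grasp_force: 20.0
```

drive_tool --pt "6.2 0 0 0.5 0 0 0" --pt "6.2 0 0 1.5 0 0 0" --pt "6.2 0 0 2.5 0 0 0" --pt "6.2 0 0 2.5 0 0 0" --pt "6.2 0 0 2.5 0 0 0"

```text
time: 28.35
tool_pos: [0.5268, 0.0704, 0.1692]
orientation: [-0.001, 0.226, 0.974, -0.0]
force: [-0.1, 1.0, -1.4]
grip_width: 0.707
grasp_force: 20.0
```

```bash
python3 go.py .5266 .0686 .0736 64.3; python3 - <<'E'
from m2 import *
D={n:snap(n) for n in("scene","top")}
from cad import pose
A=fits({"scene":D["scene"]})
print(circ(A,.5266,.0686,.11,.145,),circ(A,.5266,.0686,.175,.195)); c,t,e,s=pose(A[A[:,2]<.1]); print(c,t)
t=np.radians(t);R=np.array([[np.cos(t),-np.sin(t)],[np.sin(t),np.cos(t)]]);print("FL",c+R@[-.041,.046])
save("s4.png",D["scene"]["img"])
E
```

```text
t 28.35 pos [0.5268 0.0704 0.1692] F [-0.1  1.  -1.4] w 66.5mm gf 20.0 q [ 0.24  0.58 -0.64  1.87  0.45  0.84  0.49]
shift cm [-0.08 -0.16  9.56] turn [-0.001 -0.002 -0.006] or [-3.000e-03  1.000e-03  3.135e+00]
(array([0.5259, 0.07  , 0.0319]), 335) (array([0.5368, 0.0643, 0.0446]), 293)
[0.54251513 0.01080697] -25.423408592481653
FL [0.52523357 0.0699538 ]
```

View pics/s4.png

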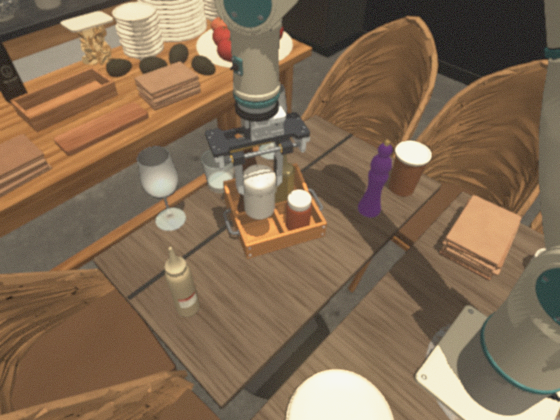

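Scene view: the shaker hangs over the front-left compartment (260,195), and the jar stands front-right (299,208). The shaker's foot measures within 1 mm of the compartment centre.

drive_tool --pt "6.2 0 0 1 0 0 0" --pt "6.2 0 0 3 0 0 0" --pt "6.2 0 0 5 0 0 0" --pt "6.2 0 0 6.7 0 0 0" --pt "6.2 0 0 7.5 0 0 0"

```text
time: 28.87
tool_pos: [0.5264, 0.0693, 0.0933]
orientation: [-0.001, 0.226, 0.974, -0.001]
force: [-0.1, 0.5, -2.6]
grip_width: 0.711
grasp_force: 20.0
```

drive_tool --pt "6.2 0 0 0.5 0 0 0" --pt "6.2 0 0 1 0 0 0" --pt "6.2 0 0 1.3 0 0 0" --pt "6.2 0 0 1.5 0 0 0" --pt "6.2 0 0 1.5 0 0 0"

```text
time: 29.28
tool_pos: [0.5278, 0.0697, 0.0807]
orientation: [0.0, 0.226, 0.974, 0.0]
force: [0.2, 0.2, -1.9]
grip_width: 0.705
grasp_force: 20.0
```

```bash
python3 go.py .5266 .0686 .0736 64.3
```

```text
t 29.28 pos [0.5278 0.0697 0.0807] F [ 0.2  0.2 -1.9] w 66.3mm gf 20.0 q [ 0.17  0.7  -0.54  1.95  0.57  0.65  0.38]
shift cm [ 0.06 -0.16  0.71] turn [ 0.     0.001 -0.008] or [ 1.000e-03 -0.000e+00  3.134e+00]
```

drive_tool --pt "6.2 0.1 0 0.2 0 0 0" --pt "6.2 0.1 0 0.4 0 0 0" --pt "6.2 0.1 0 0.55 0 0 0" --pt "6.2 0.1 0 0.6 0 0 0" --pt "6.2 0.1 0 0.6 0 0 0"

```text
time: 29.7
tool_pos: [0.5266, 0.0701, 0.0744]
orientation: [-0.0, 0.226, 0.974, -0.0]
force: [-1.0, 0.0, -2.0]
grip_width: 0.706
grasp_force: 20.0
```

drive_tool --pt "6.2 0 0 0.04 0 0 0" --pt "6.2 0 0 0.08 0 0 0" --pt "6.2 0 0 0.12 0 0 0" --pt "6.2 0 0 0.12 0 0 0"

```text
time: 30.03
tool_pos: [0.5268, 0.0702, 0.0735]
orientation: [0.0, 0.226, 0.974, -0.0]
force: [-0.2, -0.6, 0.2]
grip_width: 0.71
grasp_force: 20.0
```

drive_tool --pt "6.2 0 0 0.03 0 0 0" --pt "6.2 0 0 0.05 0 0 0" --pt "6.2 0 0 0.05 0 0 0"

```text
time: 30.28
tool_pos: [0.5268, 0.0702, 0.0735]
orientation: [0.0, 0.226, 0.974, -0.0]
force: [-2.2, -0.1, 6.0]
grip_width: 0.712
grasp_force: 20.0
```

drive_tool --pt "6.9 0 0 0 0 0 0" --pt "7.3 0 0 0 0 0 0" --pt "7.7 0 0 0 0 0 0" --pt "7.8 0 0 0 0 0 0" --pt "7.8 0 0 0 0 0 0"

```text
time: 30.7
tool_pos: [0.5267, 0.0701, 0.0727]
orientation: [-0.0, 0.226, 0.974, 0.0]
force: [0.8, -0.2, 0.9]
grip_width: 0.832
grasp_force: 0.0
```

drive_tool --pt "7.8 0 0 -0.5 0 0 0" --pt "7.8 0 0 -2 0 0 0" --pt "7.8 0 0 -5 0 0 0" --pt "7.8 0 0 -9 0 0 0" --pt "7.8 0 0 -13 0 0 0"

```text
time: 31.12
tool_pos: [0.5256, 0.0702, 0.204]
orientation: [-0.001, 0.226, 0.974, -0.0]
force: [1.5, -0.4, -0.1]
grip_width: 0.831
grasp_force: 0.0
```

drive_tool --pt "7.8 0 0 -3 0 0 0" --pt "7.8 3 0 -6 0 0 0" --pt "7.8 7 0 -8 0 0 0" --pt "7.8 10 0 -8 0 0 0" --pt "7.8 11 0 -8 0 0 0"

```text
time: 31.53
tool_pos: [0.4242, 0.1211, 0.2846]
orientation: [0.001, 0.224, 0.975, -0.0]
force: [-0.6, 0.8, 0.3]
grip_width: 0.833
grasp_force: 0.0
```

```bash
python3 - <<'E'
from m2 import *
D={n:snap(n) for n in("scene","top")}
A=fits(D)
for nm,x,y,z0,z1 in(("mill",.605,.033,.145,.175),("mustard",.566,-.051,.085,.11),("chilli",.487,-.014,.06,.08),("shaker",.526,.07,.08,.1),("mayo",.502,.298,.02,.1),("pot",.382,-.302,.02,.1)):
    B=A[(np.hypot(A[:,0]-x,A[:,1]-y)<.03)]; print(nm,circ(A,x,y,z0,z1),"top",np.percentile(B[B[:,2]<.24,2],99.5).round(3))
a=D["scene"]["img"][60:300,120:440]; b=D["top"]["img"][90:330,100:450]
save("f.png",np.vstack([cv2.resize(a,(400,300)),cv2.resize(b,(400,274))]))
print(ctrl.get_state()["time"])
E
```

```text
mill (array([0.6058, 0.033 , 0.0213]), 248) top 0.225
mustard (array([ 0.5673, -0.0501,  0.0241]), 370) top 0.165
chilli (array([ 0.4865, -0.0142,  0.0286]), 222) top 0.105
shaker (array([0.5261, 0.0699, 0.0336]), 203) top 0.115
mayo (array([0.5017, 0.2986, 0.0223]), 526) top 0.204
pot (array([ 0.3822, -0.3041,  0.0368]), 919) top 0.124
31.6333
```

View pics/f.png

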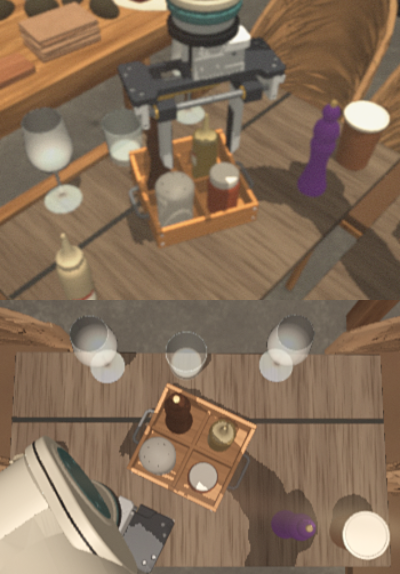

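The final views show all four pieces upright, one to a compartment: mill and mustard at the back, shaker and jar at the front. Their tops are at the right heights, nothing else has moved, and the gripper is clear.

```bash
python3 -c "
from bench import finish_job; print(finish_job())"
```

```text
the job is handed in; nothing more can be done
None
```

The job is handed in at about 32 s of the 104 s allowed: mill and mustard stand in the caddy's back row, chilli jar and shaker in the front row, all upright, with the other pieces left in place.

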